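# Dock the ioniser and hold the weighing chamber's sprung lid at its index

## Robot

A 6-joint arm with a two-finger parallel gripper is mounted at the origin on the work surface. World frame = base frame: x ahead of the robot, y to its left, z up, the work surface at z = 0. Lengths are in m, angles in rad, forces in N, time in s.
With the tool pointing down it reaches from about 0.35 to 0.875 m from the base axis. Payload 4.2 kg.
Tool frame: the origin (TCP) lies midway between the tips of the shut fingers; the grasp point (between the pads) lies 19 mm behind it; z points along the fingers, y is the direction in which the jaws open and shut (so a half turn about z gives the same grasp; the last joint's range is limited). The gripper opens to 85 mm and grips with 20 to 120 N. Pads are 22 mm wide; open, the fingers measure 114 mm over their backs; the gripper's body (76 mm by 85 mm) begins 54 mm behind the grasp point. The pads swing forward as they close: fully open they stand 13 mm farther back than shut.
Start: joints at [1.491, 0.385, 0.008, 0, -1.194, -0.259], TCP at [0.208, 0.589, 0.231] pointing down, gripper open.
Joint ranges: [-3.14, 3.14], [-1.21, 2.06], [-1.07, 1.41], [-3.16, 2.05], [-2.99, -0.16], [-3.1, 3.1]. Speed limits (rad/s): [2.79, 2.79, 3.14, 3.14, 3.14, 3.14].

## Interface

Orientations are given as a unit quaternion [x, y, z, w].
In Python, from rig import bot, vision, spotter gives the robot as it stands.
- The arm moves only by the tool apply_moves, never from a script. Its argument "increments" is a list of rows, each an object of numbers: "wx", "wy", "wz": the turn, a rotation vector about the tool's x, y, z in rad; "x", "y", "z": the shift along the tool's x, y, z in cm; "jaw": the closure in counts, from 0 (fully open) to 255 (shut). A call has 1 to 5 rows; each row is the pose to reach, as a shift and turn from the pose commanded when the call began, along the tool's axes at that moment; what a row does not reach only later rows make up. A row lasts 1/10 s, in which the tool goes at most 50 mm and 8.59 degrees, less where a joint would pass 70% of its speed; a pose out of reach is approached as far as the arm can. A call with a gripper value outside its range is refused whole. The fingers move at their own pace and stop on an object; "force" is the grip in N (left out, the last holds). Time passes only in rows, so rows that repeat a pose let the fingers close. It gives the time, the measured TCP pose, the force and the opening at its end, in the units of the state.
- bot.get_state(): the state, without advancing time (a new reading comes with each control period).
- vision.read_camera(name): name is "scene" or "top"; returns a dict with "frame" (420x560x3 uint8, red, green, blue), "range_z" (420x560 float32, m along the optical axis (not along the pixel's ray), 0 where there is no reading), "fov_y" (degrees; the focal length in pixels is half the picture's height over the tangent of half this angle, whatever the lens; pixels are square), "cx", "cy" (the principal point, pixels), "k1" (the pictures are not rectified: a ray, as slopes to the right and down, at radius r is drawn at 1 + k1 r^2 times it, then the intrinsics apply), "origin" and "rotation" of the camera in the world. Camera axes: x right, y down, z forward; pixel columns grow to the right and rows downward; lengths in m; the calibration is good to about 2 mm. A picture is of the moment at which its call begins.
- bot.job_done(): hands the job in, once; it reports no verdict.
Trained networks look in a picture, given as the dict that the camera call returned (one of the last four; its "shot" number tells which), for a name from the list of things; names that differ only in an ending like _2 or _b are one class to them, and where a whole thing is asked for, a point or a joint stands for the part that bears it (a point fixed in the world has none). Each returns a list of dicts, best first, with "p" (0 to 1); they miss things now and then, are a little off and sometimes report something else, mostly with a low value. They report only what shows in the picture. A call takes as long as a camera call. They do not tell look-alikes from the thing itself.
- spotter.silhouettes(picture, target): "region" (420x560 bool, what is visible of it) and "box" ([left, top, width, height] in pixels, round what is visible of it).
The state is a dict: "clock": time; "joints": joint angles; "joint_vel": joint speeds; "joint_efforts": joint torques, N m; "eef_pos": TCP position; "eef_rot": TCP orientation; "force": force on the tool from outside, world axes, zero at the start; "moment": the same for the moment, N m; "opening": finger opening in m.
Only numpy, scipy, OpenCV 4.12 (cv2) and the standard library are available. Lean on these libraries where they do the work, as an engineer would, in place of code of your own. Each camera call takes 0.05 s, during which the arm holds its last target.

## Task

Before weighing, static has to be cleared from the weighing chamber. Push the loose ioniser module, nozzle end first, flush against the chamber's side, squarely over the port between the two guide ribs, then lift the chamber's sprung lid until it is in line with the steel index arm beside it and keep it there: the program finishes while still holding the lid, which snaps shut if let go. Leave the index arm and the other things on the bench as they are.

Things in the scene. Friction and masses are not known exactly. Their poses are not given: they have to be found in the camera images.
- chamber: The weighing chamber: white open-topped box, 200 (x) by 180 (y) by 100 high, fixed to the bench, with a hinged lid. Origin: centre of its underside. Its front (-x side) has a small dark display and faces the robot; its +y side wall (outer face 90 mm from the origin) carries the port and two upright white guide ribs, each 10 wide, 12 proud of the wall and 100 high, with 84 mm clear between them.
- port (a point): Middle of the port, a dark 60 mm square in the outer face of the chamber's +y side wall, midway between the ribs: at (0, 90, 45) mm in the chamber's frame. Axes as the chamber's (+y points out of the wall).
- ioniser: The ioniser module: loose grey plastic block, 56 (x) by 110 (y) by 90 high, 0.4 to 0.8 kg, standing on the bench 25 to 75 mm away from the ribbed wall and somewhat turned and shifted along the wall. Origin: centre of its underside. Its -y end face has the round black nozzle and must butt flush against the wall; its +y end face has three black slots. The sides to grip are 56 mm apart (x).
- nozzle (a point): Centre of the ioniser's nozzle end face: at (0, -55, 45) mm in the ioniser's frame. Docked, it meets the port.
- lid (a joint): Opening angle of the chamber's lid, rad: 0 shut, growing as its front edge (the edge nearest the robot) rises; stop at 1.1. The hinge line runs along the chamber's y at (95, -, 106) mm in the chamber's frame. A spring and the weight pull the lid shut: about 4 N at the handle when shut, 6 N at 0.7 rad.
- lid_hinge (a point): Middle of the lid's hinge line, with the lid's axes: the chamber's when shut, turning about +y as it opens. The lid is a white panel with a window, 198 by 184 by 10 mm, running from here (halfway through its thickness) towards its own -x.
- handle (a point): Middle of the lid's handle: an aluminium round bar 12 mm thick and 116 long, along y, on two posts 104 mm apart at the lid's front edge. The bar's axis is 36 mm above the lid's top face, at (-185, 0, 41) mm from the middle of the hinge line in the lid's axes. Its axes are the lid's.
- index_arm (a joint): Angle of the index arm, rad, on the same scale and hinge line as the lid: 0 level, pointing to the chamber's -x, growing as its tip rises. Preset between 0.35 and 0.7; stiff, stays where it is. The lid is in line when joint lid equals this value.
- index_tip (a point): Tip of the index arm: a steel strip 8 wide and 10 thick with a short dark pin at its tip, running from the hinge line along the lid's -y edge, 109 mm to the -y side of the chamber's middle. The tip is 200 mm from the hinge; the x axis lies along the strip.
- weight_small: Bystander: small steel weight, 24 across, 34 high. Origin under its centre.
- weight_large: Bystander: larger steel weight, 40 across, 55 high. Origin under its centre.
- dish: Bystander: aluminium dish, 68 across, 16 high. Origin under its centre.
- tweezers: Bystander: steel tweezers lying flat, 125 long, 6 high, along x. Origin at the middle, on the bench.
- meter: Bystander: black handheld meter lying flat, 118 by 68 by 26 high. Origin under its centre.
- wafer_box: Bystander: round white wafer box, 112 across, 22 high. Origin under its centre.
- bottle: Bystander: amber glass bottle, 48 across, 110 high. Origin under its centre.
Mind the look-alikes: they are no part of the job. Of the things that look like the ioniser, the middle-sized one is meant.

How it is judged:
On the way, in this order (a step that is already met when the one before it is completed fails the run):
1. the ioniser stands flush against the chamber wall over the port, the lid still shut (y of nozzle in the frame of port below 0.003 m and x of nozzle in the frame of port between -0.017 and 0.017 m and z of nozzle in the frame of port between -0.008 and 0.008 m and angle between the y axis of ioniser and the y axis of chamber, either way round below 0.06 rad and angle between ioniser's own z axis and vertical below 0.06 rad and linear speed of ioniser below 0.02 m/s and value of joint lid below 0.1 rad), for 0.2 s.
2. the lid is raised to the index (angle between the x axis of handle and the x axis of index_tip, either way round below 0.07 rad), for 0.2 s.
At the end, for the whole second after the job is handed in: The ioniser stands upright against the chamber wall between the ribs (gap at its nozzle face under 3 mm, within 17 mm of the port's middle, square within 0.06 rad), and the robot holds the lid still, within 0.07 rad (4 degrees) of the index arm, with nothing else propping it (y of nozzle in the frame of port below 0.003 m and x of nozzle in the frame of port between -0.017 and 0.017 m and z of nozzle in the frame of port between -0.008 and 0.008 m and angle between the y axis of ioniser and the y axis of chamber, either way round below 0.06 rad and angle between ioniser's own z axis and vertical below 0.06 rad and linear speed of ioniser below 0.02 m/s and angle between the x axis of handle and the x axis of index_tip, either way round below 0.07 rad and velocity of joint lid between -0.06 and 0.06 rad/s and contact force between any of the fingers, the arm and lid above 1 N and contact force between each of ioniser, weight_small, weight_large, dish, tweezers, meter, wafer_box, bottle and lid below 0.2 N); the arm keeps its last pose, push and grip.
It fails at once if the index arm is shifted (distance of index_tip from where it was at the start of the episode above 0.012 m).
It fails at once if a bystander is disturbed (moved over 25 mm) (distance of any of weight_small, weight_large, dish, tweezers, meter, wafer_box, bottle from where it was at the start of the episode above 0.025 m).
It fails at once if the ioniser is tipped over (angle between ioniser's own z axis and vertical above 0.5 rad).
It also fails if it takes over 61 s, if anything falls off the work surface, if the arm or the gripper's body presses on something with over 40 N, if the wrist force passes 120 N, or if a joint passes its speed limit or range.

## Working session

There is one attempt and no reset: what is moved stays moved. The work goes in short steps, Python scripts to look and compute and a tool call to move; the robot and the scene stay as the last step left them, time stands still between calls to the robot, and variables do not carry over. Pictures are saved under pics/ and viewed, and the job is handed in when it is done.

Besides the shell and the picture viewer there is one more tool, called after ">>>" as name(argument=value, ...), one argument or row to a line, values as JSON. apply_moves: Moves the arm, as the interface text tells. Its arguments: {"type":"object","properties":{"increments":{"type":"array"},"force":{"type":"number"}},"required":["increments"]}

```bash
ls; mkdir -p pics
cat > h.py <<'E'
import numpy as np, cv2
from rig import bot, vision, spotter
from scipy.spatial.transform import Rotation as R
def cloud(p):
    h,w=p["range_z"].shape; f=h/2/np.tan(np.radians(p["fov_y"])/2)
    K=np.array([[f,0,p["cx"]],[0,f,p["cy"]],[0,0,1.]])
    u,v=np.meshgrid(np.arange(w),np.arange(h))
    pts=np.stack([u,v],-1).reshape(-1,1,2).astype(np.float64)
    s=cv2.undistortPoints(pts,K,np.array([p["k1"],0,0,0,0.])).reshape(h,w,2)
    z=p["range_z"]
    c=np.dstack([s*z[...,None],z])
    Rm=np.array(p["rotation"]); 
    if Rm.shape!=(3,3): Rm=R.from_quat(Rm).as_matrix()
    W=c@Rm.T+np.array(p["origin"]); W[z==0]=np.nan
    return W
def save(p,n): cv2.imwrite("pics/"+n,p["frame"][...,::-1])
E
python3 - <<'E'
from h import *
print(bot.get_state())
for n in("scene","top"):
    p=vision.read_camera(n); save(p,n+"0.png"); np.savez(n+"0.npz",W=cloud(p),frame=p["frame"])
    print({k:v for k,v in p.items() if k not in("frame","range_z")})
    for t in("ioniser","chamber","handle","index_tip"):
        for d in spotter.silhouettes(p,t):
            W=cloud(p)[d["region"]]
            print(n,t,round(d["p"],2),d["box"],np.nanmedian(W,0).round(3),np.nanpercentile(W,98,axis=0).round(3))
E
```

```text
pics
{'clock': 0.0, 'joints': array([ 1.49063213e+00,  3.85560096e-01,  6.62819649e-03, -4.98464244e-04,
       -1.19400030e+00, -2.58598112e-01]), 'joint_vel': array([-0.00038099, -0.00022073,  0.00111977, -0.00071213,  0.00184446,
        0.00022594]), 'joint_efforts': array([ 4.06829940e-04, -3.92294955e+01,  1.88401258e+01,  4.18608114e+00,
       -4.53083689e-03, -4.25014434e-06]), 'eef_pos': array([0.20748927, 0.58893481, 0.23022046]), 'eef_rot': array([ 9.85673183e-01, -1.68662927e-01, -1.35577065e-04,  1.08432786e-03]), 'force': array([-0.80148994, -0.50353028, -0.10522246]), 'moment': array([ 0.02713809, -0.00855936,  0.03384147]), 'opening': 0.08531238557330405}
{'fov_y': 46.33659887503397, 'cx': 268.07899705917674, 'cy': 207.40159391787762, 'k1': -0.17823156195564693, 'origin': array([ 1.15258581, -0.68657996,  0.88986335]), 'rotation': array([ 0.85446595,  0.30840089, -0.14065604, -0.39369113]), 'shot': 1}
scene ioniser 0.78 [300.1, 176.4, 31.1, 33.7] [0.611 0.173 0.089] [0.633 0.225 0.093]
scene ioniser 0.77 [357.8, 192.6, 27.1, 32.9] [0.742 0.227 0.058] [0.763 0.287 0.0
[... 535 characters left out ...]
 'k1': -0.042812752376148025, 'origin': array([5.14209936e-01, 6.43683635e-04, 1.10441471e+00]), 'rotation': array([ 0.71371118, -0.69965103,  0.02152931, -0.02532354]), 'shot': 2}
top ioniser 0.92 [177.4, 130.6, 34.4, 29.8] [0.728 0.251 0.061] [0.761 0.291 0.065]
top ioniser 0.67 [157.3, 235.1, 72.4, 69.0] [0.414 0.225 0.126] [0.485 0.291 0.13 ]
top chamber 0.67 [240.3, 142.3, 114.8, 91.0] [ 0.619 -0.01   0.111] [0.725 0.089 0.18 ]
top handle 0.6 [250.9, 147.3, 79.5, 86.9] [ 0.616 -0.007  0.111] [0.713 0.084 0.152]
top handle 0.46 [241.9, 144.0, 109.0, 89.3] [ 0.62  -0.011  0.111] [0.723 0.089 0.183]
top index_tip 0.83 [324.6, 140.4, 25.0, 74.0] [ 0.612 -0.119  0.165] [ 0.738 -0.094  0.224]
```

Run:
```python
import cv2
a=cv2.imread("pics/scene0.png");b=cv2.imread("pics/top0.png")
cv2.imwrite("pics/s1.png",cv2.resize(a[100:340,150:450],None,fx=2.5,fy=2.5))
cv2.imwrite("pics/t1.png",cv2.resize(b[90:330,140:440],None,fx=2.5,fy=2.5))
```

```text
(no output)
```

View pics/s1.png

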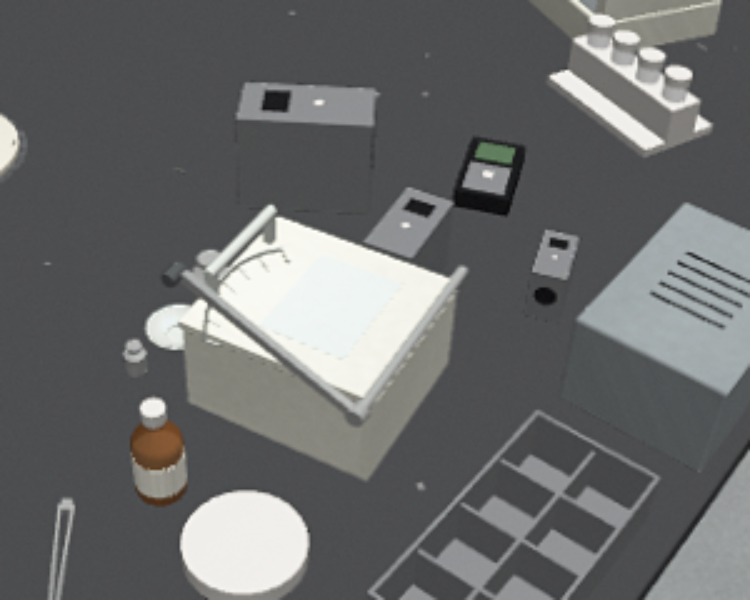

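View pics/t1.png

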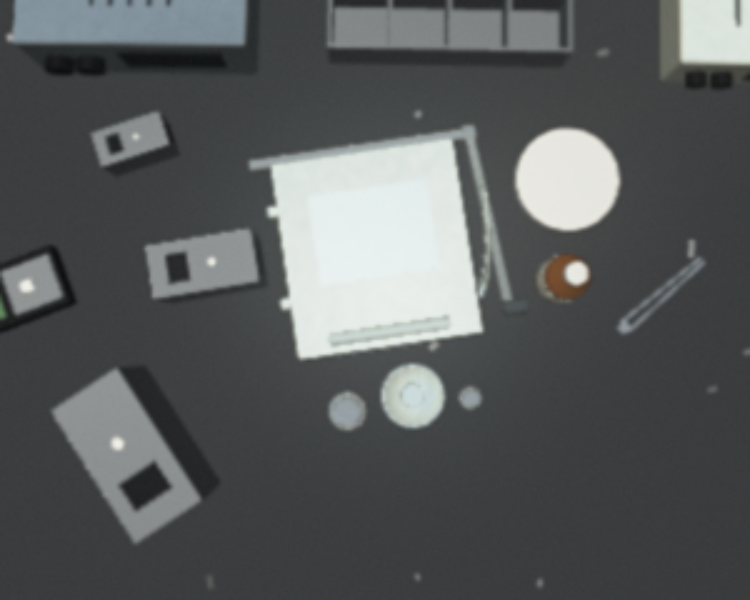

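View pics/top0.png

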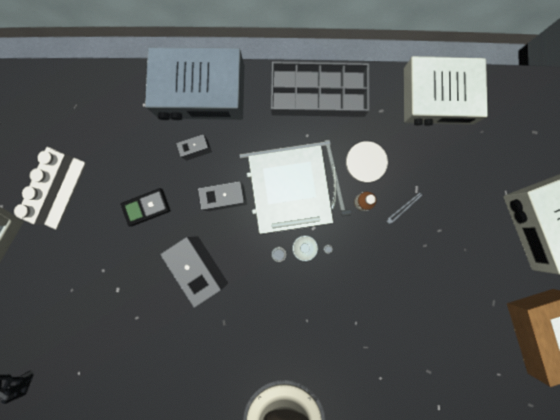

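The top view shows the chamber at about (290,188) and the middle-sized ioniser at (221,195), just left of its ribbed wall. The two look-alikes are at (192,147) and (190,270). The index arm runs from (327,143) to (347,212). Next I'll measure poses.

```bash
cat > meas.py <<'E'
from h import *
def rect(W,zlo,zhi,xy,rad):
    m=(W[...,2]>zlo)&(W[...,2]<zhi)&(np.hypot(W[...,0]-xy[0],W[...,1]-xy[1])<rad)
    m=cv2.morphologyEx(m.astype(np.uint8),cv2.MORPH_OPEN,np.ones((3,3),np.uint8))
    n,l,st,c=cv2.connectedComponentsWithStats(m)
    if n<2: return None
    i=1+np.argmax(st[1:,4]); P=W[l==i]
    return cv2.minAreaRect((P[:,:2]*1000).astype(np.float32)),np.nanmedian(P[:,2]),len(P)
E
python3 - <<'E'
from meas import *
for n in("top","scene"):
    W=np.load(n+"0.npz")["W"]
    print(n,"lid",rect(W,.104,.118,(.62,-.01),.2))
    print(n,"ion",rect(W,.08,.1,(.61,.155),.1))
    print(n,"handle",rect(W,.137,.16,(.53,.0),.08))
    for nm,xy in(("large",(.46,.04)),("dish",(.47,-.015)),("small",(.47,-.065)),("meter",(.6,.34))):
        m=(W[...,2]>.01)&(np.hypot(W[...,0]-xy[0],W[...,1]-xy[1])<.05)
        if m.any(): print(nm,np.nanmedian(W[m],0),np.nanmin(W[m],0),np.nanmax(W[m],0))
E
```

```text
top lid (((621.4561157226562, -7.602447509765625), (206.1739501953125, 226.79299926757812), 10.101900100708008), np.float64(0.11106910074203613), 5862)
top ion (((599.6763305664062, 169.6484832763672), (56.28293228149414, 110.65959167480469), 10.69621753692627), np.float64(0.08969556086636477), 950)
top handle (((533.7516479492188, -21.002174377441406), (11.887535095214844, 113.79495239257812), 9.647322654724121), np.float64(0.15155702203089394), 242)
large [0.45185889 0.01858402 0.04607543] [4.32005696e-01 9.39269420e-06 1.01134946e-02] [0.50855424 0.05040952 0.11308373]
dish [ 0.45709672 -0.00870821  0.03427448] [ 0.43220676 -0.06204099  0.01001485] [0.51974639 0.03209184 0.1118587 ]
small [ 0.46371955 -0.05766571  0.01423102] [ 0.43470206 -0.11472583  0.01000525] [ 0.49934189 -0.01835081  0.03755219]
meter [0.5830115  0.35386035 0.02571689] [0.5504579  0.32247997 0.01013371] [0.62159442 0.38993523 0.03134564]
scene lid (((622.8067016601562, -8.334442138671875), (203.06951904296875, 226.7592010498047), 10.291467666625977), np.float64(0.11076108214864333), 3839)
scene ion (((600.3609008789062, 170.65090942382812), (56.209598541259766, 116.72982788085938), 11.924720764160156), np.float64(0.0895138918043572), 586)
scene handle (((534.6174926757812, -18.890010833740234), (13.331975936889648, 116.42353820800781), 8.374738693237305), np.float64(0.15048392844219882), 211)
large [0.44962846 0.01606136 0.05357067] [0.43339019 0.00269677 0.01082459] [0.46469639 0.0376061  0.05993237]
dish [0.44724068 0.00506892 0.03485644] [ 0.43339019 -0.05775775  0.01006936] [0.51851283 0.03251439 0.11046791]
small [ 0.45417586 -0.07051377  0.01503277] [ 0.43431872 -0.11484545  0.01006549] [ 0.49266443 -0.01836898  0.03628323]
meter [0.58700507 0.34790122 0.02484242] [0.55168982 0.31962148 0.01026741] [0.62068873 0.38917789 0.03321541]
```

```bash
cat >> meas.py <<'E'
def lidrect(W,F,k=9):
    m=(W[...,2]>.104)&(W[...,2]<.118)&(np.hypot(W[...,0]-.62,W[...,1])<.2)&(F.min(-1)>150)
    m=cv2.morphologyEx(m.astype(np.uint8),cv2.MORPH_CLOSE,np.ones((5,5)))
    m=cv2.morphologyEx(m,cv2.MORPH_OPEN,np.ones((k,k)))
    m=(m>0)&(W[...,2]>.09)&(W[...,2]<.13)
    return cv2.minAreaRect((W[m][:,:2]*1000).astype(np.float32)),m
E
python3 - <<'E'
from meas import *
for n in("top","scene"):
    d=np.load(n+"0.npz");W=d["W"];F=d["frame"]
    for k in (5,9,15):
        r,m=lidrect(W,F,k);print(n,k,r)
    F2=F.copy();F2[m]=F2[m]//2+np.array([127,0,0],np.uint8)
    cv2.imwrite("pics/m_%s.png"%n,cv2.resize(F2[90:330,140:440,::-1],None,fx=2.5,fy=2.5))
    # index arm in chamber frame
    th=np.radians(10.);
    c=np.array([.6225,-.0065])
    q=(W[...,:2]-c)@np.array([[np.cos(th),-np.sin(th)],[np.sin(th),np.cos(th)]])
    s=(abs(q[...,1]+.109)<.008)&(q[...,0]>-.1)&(q[...,0]<.08)&(W[...,2]>.115)&(W[...,2]<.3)
    x=q[s][:,0];z=W[s][:,2];
    a,b=np.polyfit(x,z,1);print("arm",len(x),np.arctan(-a),a*.095+b,x.min(),z.max(),np.std(z-a*x-b))
    # ribs
    s=(q[...,1]>.085)&(q[...,1]<.11)&(q[...,0]<.08)&(W[...,2]>.07)&(W[...,2]<.104)
    print("ribs",q[s].round(3)[:40].tolist(),W[s][:40,2].round(3))
E
```

```text
top 5 ((619.8154907226562, -6.0877227783203125), (201.2617645263672, 187.1863250732422), 9.654989242553711)
top 9 ((620.0548095703125, -6.4962310791015625), (200.70254516601562, 187.4619903564453), 10.007054328918457)
top 15 ((627.6425170898438, -5.082374572753906), (185.2599334716797, 187.4110870361328), 9.941329002380371)
arm 255 0.44283697957641693 0.11096838702099501 -0.09292195125158845 0.20330280310884852 0.0029431245022593336
ribs [[0.052, 0.101], [0.052, 0.099], [0.051, 0.096], [0.05, 0.094], [0.049, 0.102], [0.049, 0.099], [0.048, 0.094], [0.047, 0.102], [0.046, 0.1], [0.046, 0.097], [0.046, 0.095], [0.044, 0.1], [0.043, 0.098], [0.043, 0.095], [0.043, 0.101], [0.043, 0.099], [0.043, 0.097], [0.042, 0.094], [-0.041, 0.095], [-0.043, 0.103], [-0.043, 0.1], [-0.043, 0.098], [-0.044, 0.095], [-0.045, 0.101], [-0.046, 0.098], [-0.046, 0.096], [-0.048, 0.101], [-0.048, 0.099], [-0.049, 0.096], [-0.049, 0.094], [-0.05, 0.102], [-0.051, 0.099], [-0.051, 0.097], [-0.051, 0.095]] [0.101 0.098 0.101 0.1   0.101 0.1   0.103 0.1   0.1   0.1   0.099 0.098
 0.1   0.1   0.087 0.084 0.084 0
[... 757 characters left out ...]
5], [-0.548, 0.107], [-0.562, 0.087], [-0.556, 0.086], [-0.557, 0.091], [-0.553, 0.091], [-0.551, 0.093], [-0.554, 0.1], [-0.551, 0.101], [-0.55, 0.104], [-0.548, 0.106], [-0.554, 0.087], [-0.557, 0.093], [-0.554, 0.095], [-0.55, 0.096], [-0.552, 0.101], [-0.552, 0.105], [-0.551, 0.108], [-0.557, 0.085], [-0.556, 0.088], [-0.556, 0.092], [-0.556, 0.096], [-0.556, 0.1], [-0.551, 0.099], [-0.554, 0.106], [-0.551, 0.108], [-0.56, 0.087], [-0.557, 0.088]] [0.096 0.098 0.095 0.095 0.092 0.097 0.095 0.095 0.096 0.095 0.091 0.092
 0.091 0.09  0.093 0.096 0.093 0.094 0.093 0.089 0.089 0.088 0.087 0.093
 0.088 0.088 0.089 0.085 0.083 0.081 0.089 0.088 0.085 0.084 0.081 0.083
 0.078 0.078 0.084 0.084]
```

View pics/m_top.png

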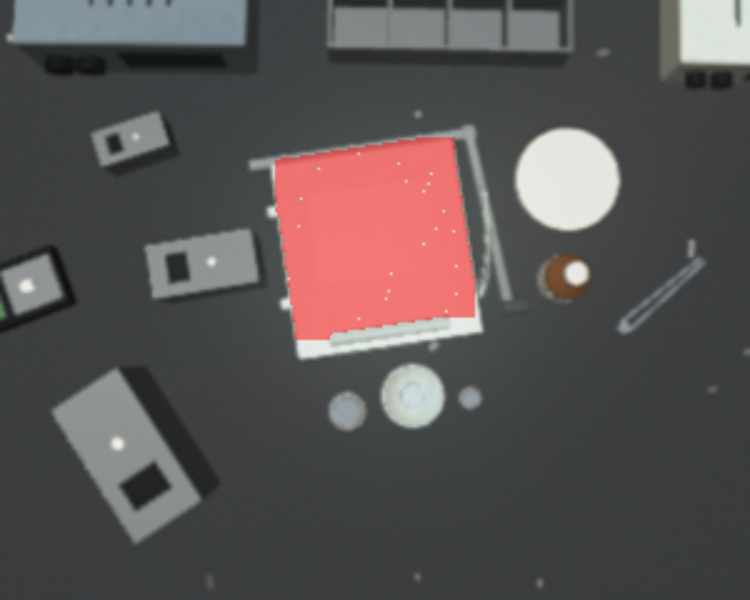

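```bash
cat > go.py <<'E'
from h import *
def go(xyz,yaw,tilt=0,full=True):
    """target TCP, tool-x yaw deg, tool down; tilt = deg about chamber +y"""
    s=bot.get_state(); R0=R.from_quat(s["eef_rot"])
    T=R.from_euler('z',yaw,degrees=True)*R.from_euler('x',180,degrees=True)
    if tilt: T=R.from_rotvec(np.radians(tilt)*np.array([-np.sin(np.radians(9.9)),np.cos(np.radians(9.9)),0]))*T
    d=R0.inv().apply(np.array(xyz)-s["eef_pos"])*100; w=(R0.inv()*T).as_rotvec()
    print("clock",s["clock"],"pos",s["eef_pos"].round(4),"F",s["force"].round(1),"open",round(s["opening"],4))
    print("shift cm",d.round(2),"turn",w.round(3))
E
python3 -c "
from go import *
go((.598,.180,.2),-79)"
```

```text
clock 0.5 pos [0.2077 0.5894 0.2313] F [-0.5  0.6 -0.2] open 0.0856
shift cm [50.42 25.64  3.13] turn [ 0.   -0.    1.04]
```

>>> apply_moves(
  increments=[
    {"x": 50.4, "y": 25.6, "z": 0, "wz": 1.04, "jaw": 0},
    {"x": 50.4, "y": 25.6, "z": 0, "wz": 1.04, "jaw": 0},
    {"x": 50.4, "y": 25.6, "z": 0, "wz": 1.04, "jaw": 0},
    {"x": 50.4, "y": 25.6, "z": 0, "wz": 1.04, "jaw": 0},
    {"x": 50.4, "y": 25.6, "z": 0, "wz": 1.04, "jaw": 0},
  ],
)

```text
invalid input at $.increments[0]: expected keys wx, wy, wz, x, y, z, jaw
```

```bash
python3 -c "
from go import *
go((.598,.180,.23),-79)"
```

```text
clock 0.5 pos [0.2077 0.5894 0.2313] F [-0.5  0.6 -0.2] open 0.0856
shift cm [50.42 25.64  0.13] turn [ 0.   -0.    1.04]
```

>>> apply_moves(
  increments=[
    {"x": 50.4, "y": 25.6, "z": 0, "wx": 0, "wy": 0, "wz": 1.04, "jaw": 0},
    {"x": 50.4, "y": 25.6, "z": 0, "wx": 0, "wy": 0, "wz": 1.04, "jaw": 0},
    {"x": 50.4, "y": 25.6, "z": 0, "wx": 0, "wy": 0, "wz": 1.04, "jaw": 0},
    {"x": 50.4, "y": 25.6, "z": 0, "wx": 0, "wy": 0, "wz": 1.04, "jaw": 0},
    {"x": 50.4, "y": 25.6, "z": 0, "wx": 0, "wy": 0, "wz": 1.04, "jaw": 0},
  ],
)

```text
clock: 1.0
eef_pos: [0.3813, 0.4071, 0.2317]
eef_rot: [0.854, -0.52, 0.0, -0.0]
force: [0.9, 0.5, 0.2]
opening: 0.0854
```

```bash
python3 -c "
from go import *
go((.598,.180,.23),-79)"
```

```text
clock 1.0 pos [0.3813 0.4071 0.2317] F [0.9 0.5 0.2] open 0.0854
shift cm [30.12 -8.84  0.16] turn [-0.001  0.     0.284]
```

>>> apply_moves(
  increments=[
    {"x": 30.1, "y": -8.8, "z": 0, "wx": 0, "wy": 0, "wz": 0.284, "jaw": 0},
    {"x": 30.1, "y": -8.8, "z": 0, "wx": 0, "wy": 0, "wz": 0.284, "jaw": 0},
    {"x": 30.1, "y": -8.8, "z": 0, "wx": 0, "wy": 0, "wz": 0.284, "jaw": 0},
    {"x": 30.1, "y": -8.8, "z": 0, "wx": 0, "wy": 0, "wz": 0.284, "jaw": 0},
    {"x": 30.1, "y": -8.8, "z": 0, "wx": 0, "wy": 0, "wz": 0.284, "jaw": 0},
  ],
)

```text
clock: 1.5
eef_pos: [0.5549, 0.2269, 0.2317]
eef_rot: [0.774, -0.634, 0.0, -0.0]
force: [0.9, 1.7, 1.1]
opening: 0.0855
```

```bash
python3 -c "
from go import *
go((.598,.180,.23),-79)"
```

```text
clock 1.5 pos [0.5549 0.2269 0.2317] F [0.9 1.7 1.1] open 0.0855
shift cm [ 5.44 -3.3   0.17] turn [-0.001  0.     0.006]
```

>>> apply_moves(
  increments=[
    {"x": 5.44, "y": -3.3, "z": 0, "wx": 0, "wy": 0, "wz": 0.006, "jaw": 0},
    {"x": 5.44, "y": -3.3, "z": 0, "wx": 0, "wy": 0, "wz": 0.006, "jaw": 0},
    {"x": 5.44, "y": -3.3, "z": 5, "wx": 0, "wy": 0, "wz": 0.006, "jaw": 0},
    {"x": 5.44, "y": -3.3, "z": 8, "wx": 0, "wy": 0, "wz": 0.006, "jaw": 0},
    {"x": 5.44, "y": -3.3, "z": 8, "wx": 0, "wy": 0, "wz": 0.006, "jaw": 0},
  ],
)

```text
clock: 2.0
eef_pos: [0.5935, 0.1804, 0.1463]
eef_rot: [0.771, -0.636, -0.002, 0.005]
force: [0.2, -0.1, -0.2]
opening: 0.0851
```

```bash
python3 -c "
from go import *
go((.598,.180,.045),-79)
p=vision.read_camera('top');save(p,'top2.png')
import cv2
cv2.imwrite('pics/t2.png',cv2.resize(p['frame'][120:280,150:360,::-1],None,fx=3,fy=3))"
```

```text
clock 2.0 pos [0.5935 0.1804 0.1463] F [ 0.2 -0.1 -0.2] open 0.0851
shift cm [ 0.1  -0.54 10.12] turn [ 0.011 -0.002 -0.001]
```

View pics/t2.png

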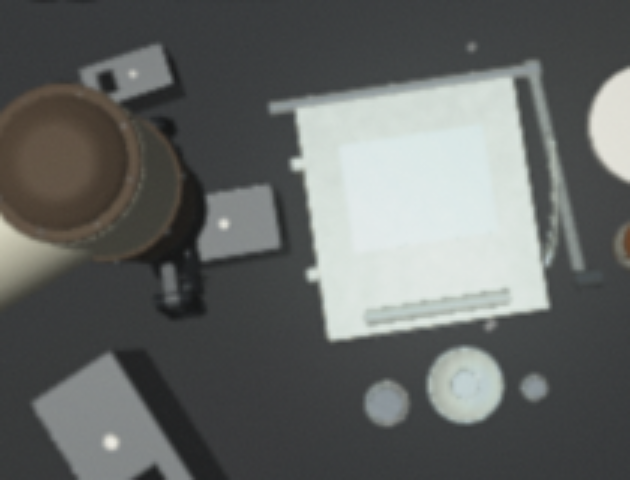

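The picture shows the gripper straddling the rear half of the ioniser, whose right half shows at crop (240,225). I'll go down next.

```bash
python3 -c "
from go import *
go((.598,.180,.04),-79)"
```

```text
clock 2.05 pos [0.5957 0.1813 0.1497] F [0.8 0.7 1.2] open 0.0852
shift cm [ 0.16 -0.25 10.97] turn [ 0.004 -0.002  0.001]
```

>>> apply_moves(
  increments=[
    {"x": 0, "y": 0, "z": 3, "wx": 0, "wy": 0, "wz": 0, "jaw": 0},
    {"x": 0, "y": 0, "z": 6, "wx": 0, "wy": 0, "wz": 0, "jaw": 0},
    {"x": 0, "y": 0, "z": 9, "wx": 0, "wy": 0, "wz": 0, "jaw": 0},
    {"x": 0, "y": 0, "z": 11, "wx": 0, "wy": 0, "wz": 0, "jaw": 0},
    {"x": 0, "y": 0, "z": 11, "wx": 0, "wy": 0, "wz": 0, "jaw": 0},
  ],
)

```text
clock: 2.55
eef_pos: [0.5963, 0.1821, 0.0408]
eef_rot: [0.772, -0.636, -0.0, 0.001]
force: [0.6, 0.2, 0.5]
opening: 0.085
```

>>> apply_moves(
  increments=[
    {"x": 0, "y": 0, "z": 0, "wx": 0, "wy": 0, "wz": 0, "jaw": 40},
    {"x": 0, "y": 0, "z": 0, "wx": 0, "wy": 0, "wz": 0, "jaw": 70},
    {"x": 0, "y": 0, "z": 0, "wx": 0, "wy": 0, "wz": 0, "jaw": 110},
    {"x": 0, "y": 0, "z": 0, "wx": 0, "wy": 0, "wz": 0, "jaw": 150},
    {"x": 0, "y": 0, "z": 0, "wx": 0, "wy": 0, "wz": 0, "jaw": 150},
  ],
  force=30,
)

```text
clock: 3.05
eef_pos: [0.5981, 0.1826, 0.0439]
eef_rot: [0.772, -0.636, 0.001, -0.002]
force: [-0.4, 1.3, 6.8]
opening: 0.0557
```

```bash
python3 -c "
from go import *
go((.598,.180,.04),-80.1)"
```

```text
clock 3.05 pos [0.5981 0.1826 0.0439] F [-0.4  1.3  6.8] open 0.0557
shift cm [0.25 0.06 0.39] turn [-0.004  0.001  0.02 ]
```

>>> apply_moves(
  increments=[
    {"x": 0.4, "y": 0.3, "z": 0, "wx": 0, "wy": 0, "wz": 0.01, "jaw": 150},
    {"x": 0.9, "y": 0.6, "z": 0, "wx": 0, "wy": 0, "wz": 0.02, "jaw": 150},
    {"x": 1.4, "y": 0.9, "z": 0, "wx": 0, "wy": 0, "wz": 0.02, "jaw": 150},
    {"x": 1.9, "y": 0.9, "z": 0, "wx": 0, "wy": 0, "wz": 0.02, "jaw": 150},
    {"x": 2.3, "y": 0.9, "z": 0, "wx": 0, "wy": 0, "wz": 0.02, "jaw": 150},
  ],
)

```text
clock: 3.55
eef_pos: [0.5946, 0.1597, 0.044]
eef_rot: [0.766, -0.643, 0.001, -0.004]
force: [-0.3, 6.8, 6.7]
opening: 0.056
```

>>> apply_moves(
  increments=[
    {"x": 0.3, "y": 0, "z": 0, "wx": 0, "wy": 0, "wz": 0, "jaw": 150},
    {"x": 0.5, "y": 0, "z": 0, "wx": 0, "wy": 0, "wz": 0, "jaw": 150},
    {"x": 0.7, "y": 0, "z": 0, "wx": 0, "wy": 0, "wz": 0, "jaw": 150},
    {"x": 0.8, "y": 0, "z": 0, "wx": 0, "wy": 0, "wz": 0, "jaw": 150},
    {"x": 0.8, "y": 0, "z": 0, "wx": 0, "wy": 0, "wz": 0, "jaw": 150},
  ],
)

```text
clock: 4.05
eef_pos: [0.596, 0.1518, 0.044]
eef_rot: [0.766, -0.643, 0.001, -0.004]
force: [-1.1, 5.5, 5.1]
opening: 0.0558
```

```bash
python3 -c "
from go import *
go((.598,.180,.04),-80.1)
from meas import *
for n in('top','scene'):
  p=vision.read_camera(n);W=cloud(p);print(rect(W,.08,.097,(.597,.137),.09));save(p,n+'3.png')
cv2.imwrite('pics/s3.png',cv2.resize(cv2.imread('pics/scene3.png')[120:300,200:440],None,fx=3,fy=3))"
```

```text
clock 4.05 pos [0.596  0.1518 0.044 ] F [-1.1  5.5  5.1] open 0.0558
shift cm [-2.74 -0.68  0.41] turn [-0.007  0.003  0.   ]
(((602.53857421875, 106.95170593261719), (58.78627395629883, 46.145790100097656), 1.8087869882583618), np.float64(0.0897798608874647), 352)
(((596.900390625, 136.55459594726562), (64.7624282836914, 76.74034881591797), 76.29281616210938), np.float64(0.08964594774299861), 345)
```

View pics/s3.png

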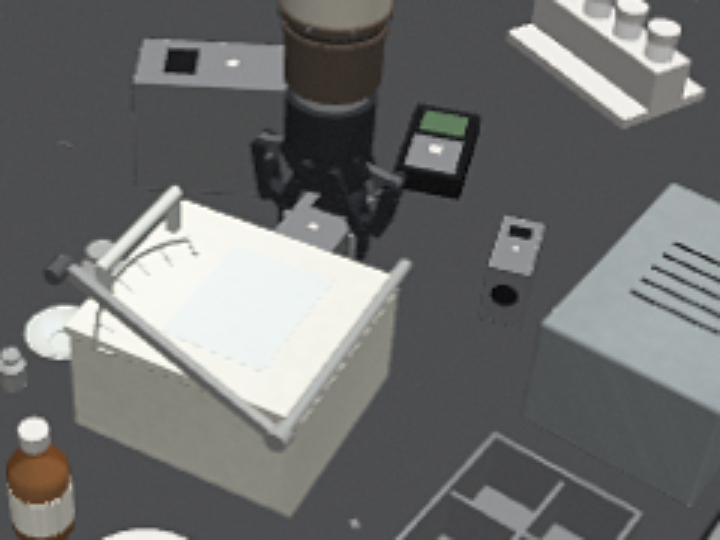

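The ioniser is held and its front end is close to the wall at crop (290,235). I estimate about a 2–3 mm gap, so I'll press on until the force rises.

>>> apply_moves(
  increments=[
    {"x": 0.1, "y": 0, "z": 0, "wx": 0, "wy": 0, "wz": 0, "jaw": 150},
    {"x": 0.2, "y": 0, "z": 0, "wx": 0, "wy": 0, "wz": 0, "jaw": 150},
    {"x": 0.25, "y": 0, "z": 0, "wx": 0, "wy": 0, "wz": 0, "jaw": 150},
    {"x": 0.3, "y": 0, "z": 0, "wx": 0, "wy": 0, "wz": 0, "jaw": 150},
    {"x": 0.3, "y": 0, "z": 0, "wx": 0, "wy": 0, "wz": 0, "jaw": 150},
  ],
)

```text
clock: 4.65
eef_pos: [0.5963, 0.15, 0.044]
eef_rot: [0.766, -0.643, 0.001, -0.004]
force: [-1.4, 9.8, 5.7]
opening: 0.0555
```

>>> apply_moves(
  increments=[
    {"x": 0.1, "y": 0, "z": 0, "wx": 0, "wy": 0, "wz": 0, "jaw": 150},
    {"x": 0.2, "y": 0, "z": 0, "wx": 0, "wy": 0, "wz": 0, "jaw": 150},
    {"x": 0.2, "y": 0, "z": 0, "wx": 0, "wy": 0, "wz": 0, "jaw": 150},
  ],
)

```text
clock: 4.95
eef_pos: [0.5963, 0.15, 0.0441]
eef_rot: [0.766, -0.643, 0.0, -0.005]
force: [-3.5, 15.5, 6.5]
opening: 0.0558
```

>>> apply_moves(
  increments=[
    {"x": 0.1, "y": 0, "z": 0, "wx": 0, "wy": 0, "wz": 0, "jaw": 150},
    {"x": 0.2, "y": 0, "z": 0, "wx": 0, "wy": 0, "wz": 0, "jaw": 150},
    {"x": 0.2, "y": 0, "z": 0, "wx": 0, "wy": 0, "wz": 0, "jaw": 150},
    {"x": 0.2, "y": 0, "z": 0, "wx": 0, "wy": 0, "wz": 0, "jaw": 150},
  ],
)

```text
clock: 5.35
eef_pos: [0.5964, 0.15, 0.0441]
eef_rot: [0.766, -0.643, -0.0, -0.006]
force: [-5.9, 23.5, 6.6]
opening: 0.0554
```

```bash
python3 -c "
from go import *
go((.598,.180,.04),-80.1)
import cv2
p=vision.read_camera('top')
cv2.imwrite('pics/t4.png',cv2.resize(p['frame'][140:260,170:330,::-1],None,fx=5,fy=5))"
```

```text
clock 5.35 pos [0.5964 0.15   0.0441] F [-5.9 23.5  6.6] open 0.0554
shift cm [-2.93 -0.67  0.43] turn [-0.009  0.008  0.001]
```

View pics/t4.png

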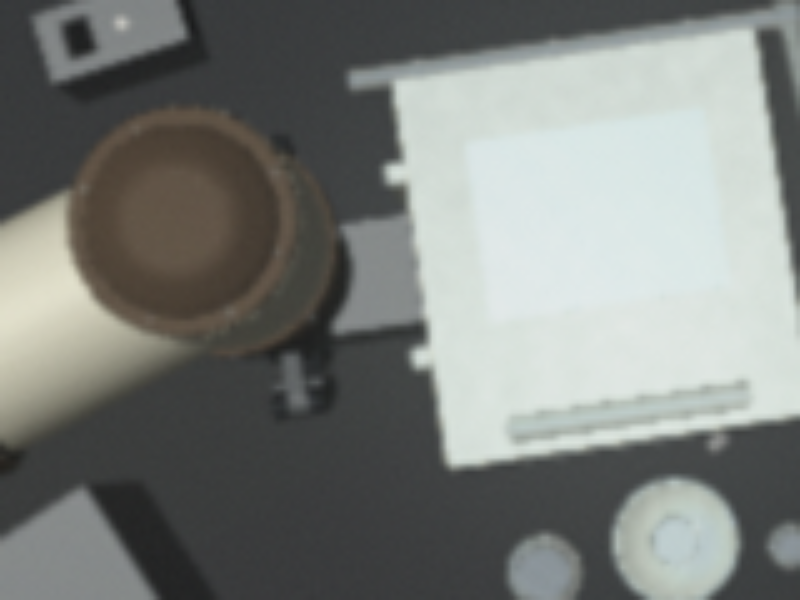

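The ioniser is against the wall, centred between the ribs (crop 400,270). I'll relax the push partly, release and rise.

>>> apply_moves(
  increments=[
    {"x": -0.1, "y": 0, "z": 0, "wx": 0, "wy": 0, "wz": 0, "jaw": 150},
    {"x": -0.2, "y": 0, "z": 0, "wx": 0, "wy": 0, "wz": 0, "jaw": 130},
    {"x": -0.2, "y": 0, "z": 0, "wx": 0, "wy": 0, "wz": 0, "jaw": 60},
    {"x": -0.2, "y": 0, "z": 0, "wx": 0, "wy": 0, "wz": 0, "jaw": 0},
    {"x": -0.2, "y": 0, "z": 0, "wx": 0, "wy": 0, "wz": 0, "jaw": 0},
  ],
)

```text
clock: 5.9
eef_pos: [0.5944, 0.144, 0.0414]
eef_rot: [0.765, -0.644, 0.0, 0.0]
force: [-0.0, -0.3, -0.0]
opening: 0.0852
```

>>> apply_moves(
  increments=[
    {"x": 0, "y": 0, "z": -1, "wx": 0, "wy": 0, "wz": 0, "jaw": 0},
    {"x": 0, "y": 0, "z": -4, "wx": 0, "wy": 0, "wz": 0, "jaw": 0},
    {"x": 0, "y": 0, "z": -9, "wx": 0, "wy": 0, "wz": 0, "jaw": 0},
    {"x": 0, "y": 0, "z": -14, "wx": 0, "wy": 0, "wz": 0, "jaw": 0},
    {"x": 0, "y": 0, "z": -17, "wx": 0, "wy": 0, "wz": 0, "jaw": 0},
  ],
)

```text
clock: 6.4
eef_pos: [0.596, 0.1442, 0.2168]
eef_rot: [0.765, -0.644, 0.002, -0.003]
force: [0.7, 0.1, -0.2]
opening: 0.0847
```

```bash
python3 -c "
from go import *
go((.5337,-.0205,.23),-80.1)"
```

```text
clock 6.4 pos [0.596  0.1442 0.2168] F [ 0.7  0.1 -0.2] open 0.0847
shift cm [15.16  8.95 -1.39] turn [-0.007  0.001 -0.001]
```

>>> apply_moves(
  increments=[
    {"x": 3.8, "y": 2.2, "z": -1, "wx": 0, "wy": 0, "wz": 0, "jaw": 0},
    {"x": 7.6, "y": 4.4, "z": -1.3, "wx": 0, "wy": 0, "wz": 0, "jaw": 0},
    {"x": 11.4, "y": 6.7, "z": -1.3, "wx": 0, "wy": 0, "wz": 0, "jaw": 0},
    {"x": 15.1, "y": 8.9, "z": -1.3, "wx": 0, "wy": 0, "wz": 0, "jaw": 0},
    {"x": 15.1, "y": 8.9, "z": -1.3, "wx": 0, "wy": 0, "wz": 0, "jaw": 0},
  ],
)

```text
clock: 6.9
eef_pos: [0.5303, -0.0236, 0.2254]
eef_rot: [0.763, -0.646, -0.0, 0.0]
force: [0.6, -0.4, 0.2]
opening: 0.0855
```

```bash
python3 -c "
from go import *
from meas import *
go((.5337,-.0205,.128),-80.1)
p=vision.read_camera('top');W=cloud(p)
r=rect(W,.08,.096,(.597,.145),.085);print(r)
cv2.imwrite('pics/t5.png',cv2.resize(p['frame'][130:270,170:370,::-1],None,fx=4,fy=4))
p=vision.read_camera('scene');W=cloud(p)
r=rect(W,.08,.096,(.597,.145),.085);print(r)
go((.5337,-.0205,.128),-80.1)
"
```

```text
clock 6.9 pos [ 0.5303 -0.0236  0.2254] F [ 0.6 -0.4  0.2] open 0.0855
shift cm [-0.25 -0.39  9.74] turn [ 0.    -0.    -0.006]
(((597.76171875, 138.68553161621094), (56.3880500793457, 106.56348419189453), 9.461974143981934), np.float64(0.089989648587111), 907)
(((597.5847778320312, 150.49984741210938), (56.0483512878418, 88.48173522949219), 10.996560096740723), np.float64(0.08939970867900926), 439)
clock 7.0 pos [ 0.5324 -0.0208  0.2253] F [-0.6  0.  -0.1] open 0.0853
shift cm [-0.01 -0.12  9.73] turn [-0.001 -0.    -0.003]
```

View pics/t5.png

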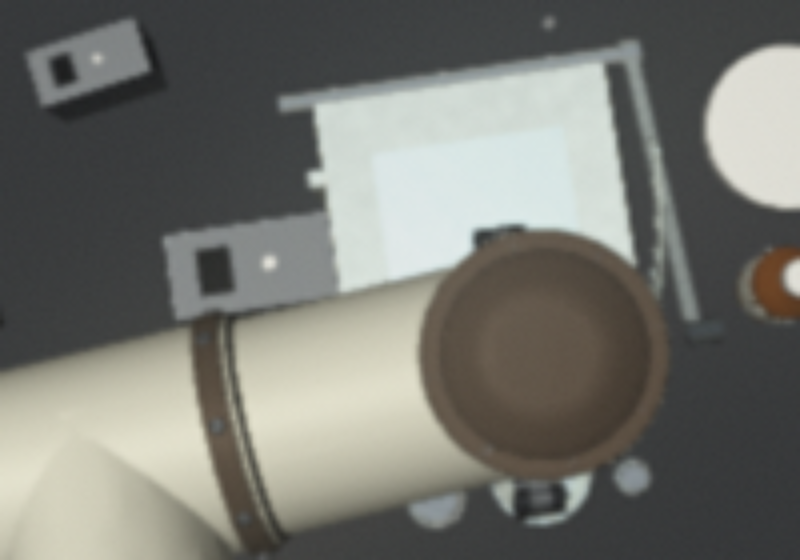

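The ioniser's top at crop (255,265) meets the wall, with its rear edge about 200 mm from the chamber centre, square and centred. The gripper is above the handle, so I'll descend and grip.

>>> apply_moves(
  increments=[
    {"x": 0, "y": 0, "z": 3, "wx": 0, "wy": 0, "wz": 0, "jaw": 0},
    {"x": 0, "y": 0, "z": 6, "wx": 0, "wy": 0, "wz": 0, "jaw": 0},
    {"x": 0, "y": 0, "z": 8.5, "wx": 0, "wy": 0, "wz": 0, "jaw": 0},
    {"x": 0, "y": 0, "z": 9.7, "wx": 0, "wy": 0, "wz": 0, "jaw": 0},
    {"x": 0, "y": 0, "z": 9.7, "wx": 0, "wy": 0, "wz": 0, "jaw": 0},
  ],
)

```text
clock: 7.5
eef_pos: [0.5321, -0.019, 0.1258]
eef_rot: [0.766, -0.643, -0.001, 0.002]
force: [-0.7, 0.9, -0.0]
opening: 0.0852
```

>>> apply_moves(
  increments=[
    {"x": 0, "y": 0, "z": 0, "wx": 0, "wy": 0, "wz": 0, "jaw": 100},
    {"x": 0, "y": 0, "z": 0, "wx": 0, "wy": 0, "wz": 0, "jaw": 180},
    {"x": 0, "y": 0, "z": 0, "wx": 0, "wy": 0, "wz": 0, "jaw": 255},
    {"x": 0, "y": 0, "z": 0, "wx": 0, "wy": 0, "wz": 0, "jaw": 255},
    {"x": 0, "y": 0, "z": 0, "wx": 0, "wy": 0, "wz": 0, "jaw": 255},
  ],
  force=50,
)

```text
clock: 8.0
eef_pos: [0.5333, -0.0193, 0.1279]
eef_rot: [0.765, -0.644, 0.001, -0.001]
force: [12.4, 0.3, -6.5]
opening: 0.0121
```

>>> apply_moves(
  increments=[
    {"x": 0, "y": 0, "z": 0, "wx": 0, "wy": 0, "wz": 0, "jaw": 255},
    {"x": 0, "y": 0, "z": 0, "wx": 0, "wy": 0, "wz": 0, "jaw": 255},
    {"x": 0, "y": 0, "z": 0, "wx": 0, "wy": 0, "wz": 0, "jaw": 255},
  ],
)

```text
clock: 8.3
eef_pos: [0.5338, -0.0193, 0.1279]
eef_rot: [0.765, -0.644, 0.001, -0.001]
force: [3.6, 1.2, 0.9]
opening: 0.0102
```

```bash
python3 -c "
from go import *
go((.5337,-.0205,.128),-80.1)
p=vision.read_camera('scene')
cv2.imwrite('pics/s6.png',cv2.resize(p['frame'][140:280,200:360,::-1],None,fx=4,fy=4))
"
```

```text
clock 8.3 pos [ 0.5338 -0.0193  0.1279] F [3.6 1.2 0.9] open 0.0102
shift cm [ 0.12  0.03 -0.01] turn [-0.003 -0.    -0.001]
```

View pics/s6.png

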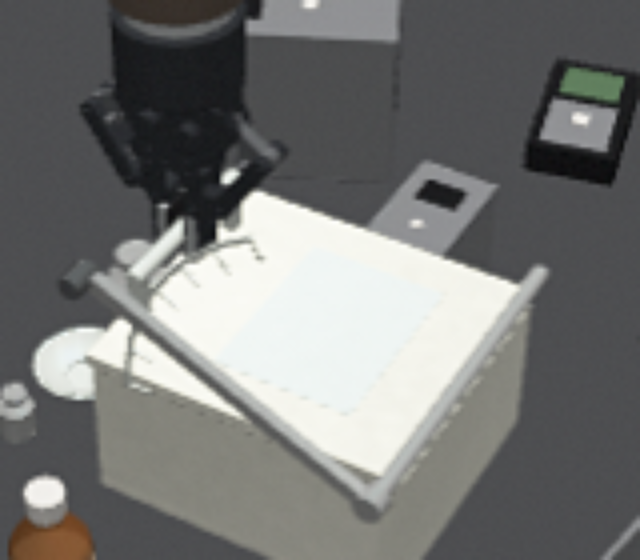

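Fingers are closed on the bar (crop 190,235). I'll lift along the arc.

>>> apply_moves(
  increments=[
    {"x": 0, "y": -0.2, "z": -0.9, "wx": 0, "wy": 0, "wz": 0, "jaw": 255},
    {"x": 0, "y": -0.5, "z": -1.8, "wx": 0, "wy": 0, "wz": 0, "jaw": 255},
    {"x": 0, "y": -0.8, "z": -2.7, "wx": 0, "wy": 0, "wz": 0, "jaw": 255},
    {"x": 0, "y": -1.2, "z": -3.6, "wx": 0, "wy": 0, "wz": 0, "jaw": 255},
    {"x": 0, "y": -1.2, "z": -3.6, "wx": 0, "wy": 0, "wz": 0, "jaw": 255},
  ],
)

```text
clock: 8.85
eef_pos: [0.5441, -0.0175, 0.1622]
eef_rot: [0.765, -0.644, -0.001, 0.001]
force: [4.9, -0.7, -7.7]
opening: 0.0105
```

```bash
cat > lid.py <<'E'
from go import *
go((.5338,-.0193,.1279),-80.1)
def ang(n,pic=None):
    p=vision.read_camera(n);W=cloud(p);th=np.radians(9.9);c=np.array([.6225,-.0065])
    q=(W[...,:2]-c)@np.array([[np.cos(th),-np.sin(th)],[np.sin(th),np.cos(th)]])
    o=[]
    for y0,hw in((-.109,.008),(0,.088)):
        s=(abs(q[...,1]-y0)<hw)&(q[...,0]>-.1)&(q[...,0]<.07)&(W[...,2]>.112)&(W[...,2]<.24)
        x=q[s][:,0];z=W[s][:,2]
        # keep near a line through the hinge: robust
        a=np.arctan2(z-.106,.095-x); 
        P=np.c_[x,z]; k=np.ones(len(P),bool)
        l=P[:, 1]; ab=np.polyfit(x,z,1)
        for _ in range(30):
            r=z-np.polyval(ab,x); k=abs(r-np.median(r))<max(.004,1.5*np.median(abs(r-np.median(r)))); ab=np.polyfit(x[k],z[k],1)
        o.append((round(float(np.arctan(-ab[0])),4),int(k.sum()),round(float(np.polyval(ab,.095)),4)))
    print(n,"arm",o[0],"lid",o[1])
    if pic: cv2.imwrite("pics/"+pic,cv2.resize(p['frame'][120:280,190:370,::-1],None,fx=4,fy=3.7))
E
python3 -c "
from lid import *
ang('scene','s7.png');ang('top')"
```

```text
clock 8.85 pos [ 0.5441 -0.0175  0.1622] F [ 4.9 -0.7 -7.7] open 0.0105
shift cm [0.01 1.04 3.44] turn [ 0.002  0.    -0.001]
scene arm (0.447, 321, 0.1101) lid (0.1811, 3336, 0.1114)
top arm (0.4472, 206, 0.1111) lid (0.1799, 2221, 0.1115)
```

View pics/s7.png

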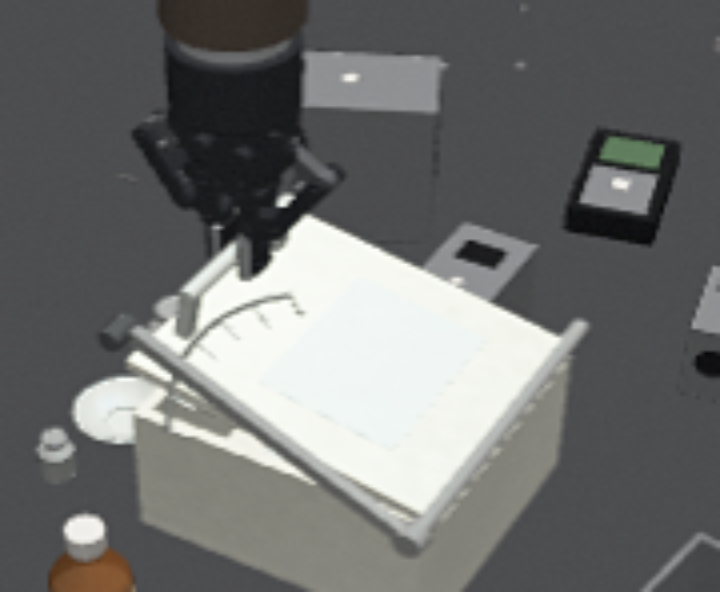

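The lid is up and measures 0.18 rad against the arm's 0.447. I'll continue.

>>> apply_moves(
  increments=[
    {"x": 0, "y": -0.4, "z": -0.9, "wx": 0, "wy": 0, "wz": 0, "jaw": 255},
    {"x": 0, "y": -0.9, "z": -1.8, "wx": 0, "wy": 0, "wz": 0, "jaw": 255},
    {"x": 0, "y": -1.4, "z": -2.6, "wx": 0, "wy": 0, "wz": 0, "jaw": 255},
    {"x": 0, "y": -1.9, "z": -3.4, "wx": 0, "wy": 0, "wz": 0, "jaw": 255},
    {"x": 0, "y": -2.4, "z": -4.1, "wx": 0, "wy": 0, "wz": 0, "jaw": 255},
  ],
)

```text
clock: 9.45
eef_pos: [0.5669, -0.0136, 0.2038]
eef_rot: [0.765, -0.644, -0.001, 0.002]
force: [2.0, -2.8, -8.2]
opening: 0.0104
```

>>> apply_moves(
  increments=[
    {"x": 0, "y": 0, "z": 0, "wx": 0, "wy": 0, "wz": 0, "jaw": 255},
    {"x": 0, "y": 0, "z": 0, "wx": 0, "wy": 0, "wz": 0, "jaw": 255},
  ],
)

```text
clock: 9.65
eef_pos: [0.5671, -0.0136, 0.2039]
eef_rot: [0.765, -0.644, -0.001, 0.001]
force: [-1.3, -2.1, -7.5]
opening: 0.0101
```

```bash
python3 -c "
from lid import *
ang('scene','s8.png');ang('top')"
```

```text
clock 9.65 pos [ 0.5671 -0.0136  0.2039] F [-1.3 -2.1 -7.5] open 0.0101
shift cm [-0.01  3.36  7.61] turn [ 0.002  0.    -0.001]
scene arm (0.4478, 340, 0.1097) lid (0.4261, 3608, 0.1121)
top arm (0.4453, 207, 0.1113) lid (0.4245, 953, 0.1121)
```

View pics/s8.png

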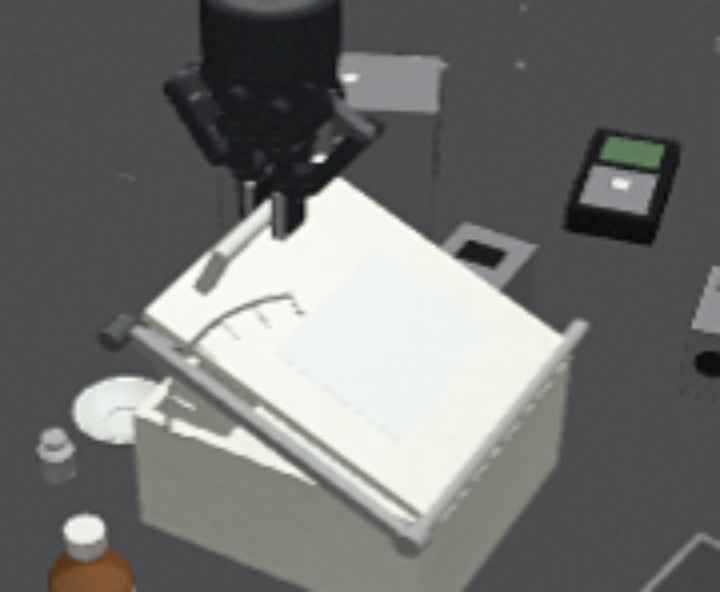

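The lid is at 0.425 against 0.447, and the picture shows it nearly parallel to the arm. I'll make a small trim up and let it settle.

>>> apply_moves(
  increments=[
    {"x": 0, "y": -0.1, "z": -0.15, "wx": 0, "wy": 0, "wz": 0, "jaw": 255},
    {"x": 0, "y": -0.25, "z": -0.3, "wx": 0, "wy": 0, "wz": 0, "jaw": 255},
    {"x": 0, "y": -0.25, "z": -0.3, "wx": 0, "wy": 0, "wz": 0, "jaw": 255},
    {"x": 0, "y": -0.25, "z": -0.3, "wx": 0, "wy": 0, "wz": 0, "jaw": 255},
    {"x": 0, "y": -0.25, "z": -0.3, "wx": 0, "wy": 0, "wz": 0, "jaw": 255},
  ],
)

```text
clock: 10.25
eef_pos: [0.5696, -0.0132, 0.2072]
eef_rot: [0.765, -0.644, -0.001, 0.001]
force: [-3.1, -2.6, -5.1]
opening: 0.0103
```

```bash
python3 -c "
from lid import *
from meas import *
ang('scene','s9.png');ang('top')
for n in('top','scene'):
  W=cloud(vision.read_camera(n));print(n,rect(W,.08,.096,(.597,.145),.085))"
```

```text
clock 10.25 pos [ 0.5696 -0.0132  0.2072] F [-3.1 -2.6 -5.1] open 0.0103
shift cm [-0.01  3.61  7.94] turn [ 0.002 -0.    -0.001]
scene arm (0.4534, 315, 0.1091) lid (0.4476, 3576, 0.1123)
top arm (0.4454, 216, 0.1111) lid (0.4461, 807, 0.1122)
top None
scene (((593.1720581054688, 167.9217529296875), (55.76716995239258, 58.0206184387207), 6.742604732513428), np.float64(0.0895165332416602), 223)
```

View pics/s9.png

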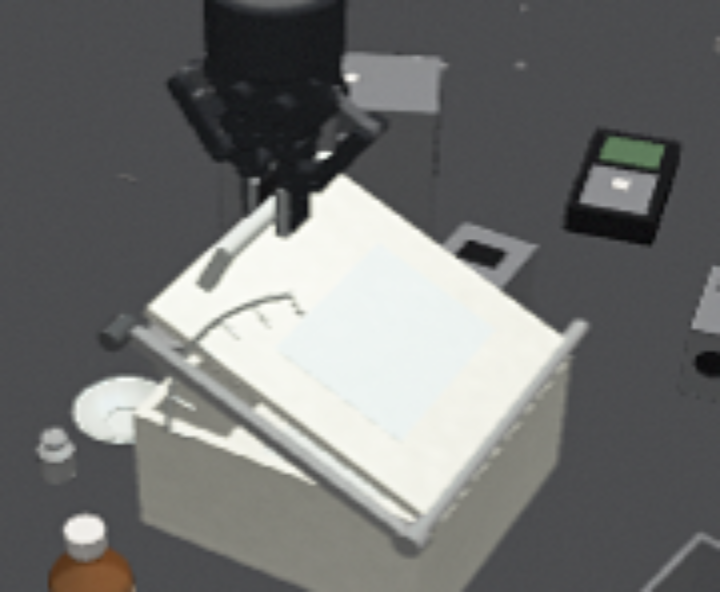

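The lid and the index arm are in line at about 0.447 rad. The ioniser's slot end, at crop (490,255), has not moved since the lift. I'll hand in.

```bash
python3 -c "
from rig import bot
print(bot.job_done()); s=bot.get_state(); print(s['clock'],s['eef_pos'],s['force'])"
```

```text
the job is handed in; nothing more can be done
None
the job is handed in; nothing more can be done
```

I pushed the middle-sized ioniser against the ribbed wall over the port, lifted the lid to the index arm and handed the job in with the gripper still holding the handle. No verdict was reported; the clock stood at about 10.5 s of the 61 s allowed.

- **Ioniser:** I pressed it until the force rose to about 23 N with no further movement, then released it. The top camera, before the lid lift, put it about 0.6 mm off the port's middle. Its rear edge was 200.6 mm from the chamber's centre, against 200 mm when flush. It was square within about 0.5 degrees by the top camera and 1 degree by the scene camera.
- **Lid:** After a small trim it measured 0.446 rad (top) and 0.448 rad (scene). The index arm measured 0.445 and 0.453 rad in the same pictures, so they agree within about 0.006 rad.
- **Checks that failed or disagreed:**
  - After the lift the arm hid the ioniser from the top camera, and the scene camera saw only part of it. Its final position is therefore judged from the picture, which shows no movement, not from a full measurement.
  - The finger opening read about 10 mm on the 12 mm handle bar. The pictures showed the bar held, and it did not slip during the lift.
- **Bystanders and index arm:** The pictures showed no sign that either had moved. I did not re-measure the bystanders.

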